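# Refit the washed filter in the air cleaner

## Robot

A 6-joint arm with a two-finger parallel gripper is mounted at the origin on the work surface. World frame = base frame: x ahead of the robot, y to its left, z up, the work surface at z = 0. Lengths are in mm, angles in rad, forces in N, time in s.
With the tool pointing down it reaches from about 325 to 775 mm from the base axis. Payload 5.5 kg.
Tool frame: the origin (TCP) lies between the finger pads; the fingertips stand 14 mm ahead of it and the grasp point (between the pads) lies 5 mm behind it; z points along the fingers, y is the line along which they close (so a half turn about z gives the same grasp; the last joint's range is limited). The gripper opens to 88 mm and grips with 3 to 60 N. Pads are 20 mm wide; open, the fingers measure 115 mm over their backs; the gripper's body (75 mm by 178 mm) begins 61 mm behind the grasp point.
Start: joints at [-1.286, 0.091, 1.231, -0, 1.82, -0.057], TCP at [201.11, -565.306, 236.631] pointing down, gripper open.
Joint ranges: [-2.87, 2.87], [-0.86, 2.18], [0.17, 2.46], [-1.51, 4.65], [0.06, 2.69], [-2.65, 2.65]. Speed limits (rad/s): [2.57, 2.57, 3.01, 3.14, 3.14, 3.14].

## Interface

Orientations are given as a unit quaternion [x, y, z, w].
In Python, from rig import arm gives the robot as it stands.
- The arm moves only by the tool carry_out, never from a script. Its argument "series" is a list of rows, each a list of 4 numbers: the shift along the tool's x, y, z in m, then the turn about the tool's z in degrees. A call has 1 to 20 rows; each row is the pose to reach, as a shift and turn from the pose commanded when the call began, along the tool's axes at that moment; what a row does not reach only later rows make up. A row lasts 1/8 s, in which the tool goes at most 62.5 mm and 10.7 degrees, less where a joint would pass 70% of its speed; a pose out of reach is approached as far as the arm can. A call with a gripper value outside its range is refused whole. "jaw" is the opening, from 0 (shut) to 1 (fully open), set as the call begins (left out, the last holds). The fingers move at their own pace and stop on an object; the grip force is fixed at half the most. Time passes only in rows, so rows that repeat a pose let the fingers close. It gives the time, the measured TCP pose, the force, the opening and the grip force at its end, in the units of the state.
- arm.state(): the state, without advancing time (a new reading comes with each control period).
- arm.capture(name): name is "scene" or "top" or "wrist"; returns a dict with "img" (384x512x3 uint8, red, green, blue), "K" (3x3 intrinsics, pixels), "dist" ([k1, k2, p1, p2, k3] as OpenCV has them; the pictures are not rectified), "pose" (4x4, takes a point from camera to world coordinates). Camera axes: x right, y down, z forward; pixel columns grow to the right and rows downward; lengths in mm; the calibration is good to about 2 mm. A picture is of the moment at which its call begins. There is no depth.
- arm.sign_off(): hands the job in; it is judged then, once.
The state is a dict: "clock": time; "joints": joint angles; "joint_velocities": joint speeds; "effort": joint torques, N m; "position": TCP position; "tool_rot": TCP orientation; "wrist_force": force on the tool from outside, world axes, zero at the start; "moment": the same for the moment, N m; "width": opening from 0.0 (shut) to 1.0 (fully open); "grip_force": force on a finger pad.
Only numpy, scipy, OpenCV 4.12 (cv2) and the standard library are available. Lean on these libraries where they do the work, as an engineer would, in place of code of your own. Each camera call takes 0.05 s, during which the arm holds its last target. There are 200 camera calls.

## Task

The air cleaner's washed filter frame is drying on the serving tray. Slide its two ears down between the spring clips in the cleaner's slots and ease it, without forcing it, fully home so that it lies flat on its ledge, then let go and close the cover. Leave everything else on the table where it is.

Things in the scene. Friction and masses are not known exactly. Their poses are not given: they have to be found in the camera images.
- filter_tab (a point): Centre of the filter frame's pull tab, half-way up: 30 mm above the frame's underside, 20 mm above its upper face. The upright grey tab is 12 mm thick (x), 44 mm wide (y), 40 mm tall. The frame: grey plastic round white pleated paper, 180 mm (x) by 120 mm (y), 10 mm thick, about 0.16 kg, lying flat on the green tray. z is up; turned half round it is the same.
- filter_ear (a point): Tip of the filter frame's +x ear, at its underside. An ear stands out along x in the middle of each 120 mm side: 26 mm wide (y), 10 mm thick, level with the frame, its tip 112 mm from the frame's centre.
- cleaner: The air cleaner, a white housing 280 mm (x) by 196 mm (y), fixed, rim 110 mm up; origin at the centre of its underside, z up. In its open top sits the grey filter carrier for the frame (frame's x along the cleaner's x, either way round). The carrier is on rubber mounts and rests off the cleaner's centre by up to 7 mm in x and 4.5 mm in y, never turned; it shifts only under some 25 N.
- opening (a point): Centre of the housing's open top at rim height (not of the carrier, which floats), axes as the cleaner. The carrier has a slot at each x end, open at the top, for an ear: level with the rim, 42 mm wide (y), ending 113.5 mm from the carrier's centre, so an ear has 1.5 mm of play in x; a bevel there, 7 mm wide and 8 mm high, pushes a tip that meets it back towards the middle. Elsewhere the frame has 7 mm of room.
- bay (a point): Point under the opening's centre at the level of the carrier's ledge, 86 mm above the cleaner's origin, 24 mm below the rim. The frame is home when its underside and both ears lie flat on this ledge, a hard stop. Pushing on the frame with more than about 25 N, down or sideways, is forcing it.
- clips (a point): Point over the opening's centre level with the tops of the spring clips, 2 mm above the rim. A steel leaf lines both cheeks (y) of each slot: the two stand 22 mm apart, spread to about 39 mm at the top, and give 3 mm each. They grip the ears: pushing the frame down takes some 2 to 12 N in all, and they hold it where it is let go. An ear that is off to one side is pushed back sideways.
- cover (a joint): Hinge of the cleaner's louvred cover, rad: 0 closed, up to 1.9 open, upright at 1.57. It starts open at 1.75 to 1.9, on the cleaner's -y side, and leans back on its stop at 1.9. Pushed inwards well past upright, to 1.1 or less, it falls shut by itself, softly, in a second or two. Its free edge needs under 3 N.
- cover_hinge (a point): Middle of the cover's hinge line, along the cleaner's x, on its -y long edge, 98 mm from the origin and 111 mm up. Axes are the cover's: y from hinge to free edge, z out of its outer, louvred face, x along the hinge. The cover is 280 mm (x) by 196 mm (y); its outer face lies 38 mm along z from the hinge line. Shut, it clears the tab of a seated frame.
- cover_edge (a point): Middle of the cover's free long edge, 196 mm (y) from the hinge line and 20 mm behind the outer face; axes as for the hinge point. The edge is a skirt 36 mm deep; a lip 70 mm long juts 12 mm beyond it at its inner rim. With the cover open the edge is about 0.3 m above the table.
- mug_tray: White mug, 76 mm across, 78 mm tall, standing on the tray beside the filter frame; origin under its centre. Leave alone.
- spoon: Steel spoon 150 mm long lying on the tray beside the filter frame. Leave alone.
- mug_a: Dark green mug, 76 mm across, 78 mm tall, at the right, near the robot; origin under its centre. Leave alone.
- sanitiser: Clear plastic pump bottle, 75 mm square, 195 mm tall, at the right; origin under its centre. Leave alone.
- phone: Black phone lying flat near the table's far edge, 150 by 72 by 9 mm. Leave alone.
- carton: White and green milk carton, 70 mm square, 185 mm tall, at the left; origin under its centre. Leave alone.

How it is judged (in metres and radians):
On the way, in this order (a step that is already met when the one before it is completed fails the run):
1. the filter frame is fully home in the cleaner, flat on its ledge, with the cover still open (x of filter_tab in the frame of cleaner between -0.01 and 0.01 m and y of filter_tab in the frame of cleaner between -0.008 and 0.008 m and z of filter_tab in the frame of cleaner between 0.113 and 0.1175 m and angle between the z axis of filter_tab and the z axis of cleaner, either way round below 0.03 rad and value of joint cover above 1 rad), for 0.2 s.
2. the cover is closed over the seated filter (x of filter_tab in the frame of cleaner between -0.01 and 0.01 m and y of filter_tab in the frame of cleaner between -0.008 and 0.008 m and z of filter_tab in the frame of cleaner between 0.113 and 0.1175 m and angle between the z axis of filter_tab and the z axis of cleaner, either way round below 0.03 rad and value of joint cover below 0.06 rad), for 0.2 s.
At the end, for the whole second after the job is handed in: The filter frame sits in the cleaner's bay with its ears down in the slots (within 10 mm of the cleaner's centre in x and 8 mm in y, as the carrier lies), within 1.5 mm of its ledge, level with it to 0.03 rad, at rest and let go; the cover is shut (below 0.06 rad) (all of step 2 and linear speed of filter below 0.02 m/s and contact force between the fingers and filter below 0.1 N); the robot touches nothing.
It fails at once if the filter frame is forced: more than 40 N in all between it and the cleaner, clips included (contact force between filter and cleaner above 40 N).
It fails at once if something else on the table is shifted by more than 25 mm (distance of any of mug_tray, spoon, mug_a, sanitiser, phone, carton from where it was at the start of the episode above 0.025 m).
It also fails if it takes over 69 s, if anything falls off the work surface, if the arm or the gripper's body presses on something with over 40 N, if the wrist force passes 120 N, or if a joint passes its speed limit or range.

## Working session

There is one attempt and no reset: what is moved stays moved. The work goes in short steps, Python scripts to look and compute and a tool call to move; the robot and the scene stay as the last step left them, time stands still between calls to the robot, and variables do not carry over. Pictures are saved under pics/ and viewed, at most 10 in all, crops included, and the job is handed in when it is done.

Besides the shell and the picture viewer there is one more tool, called after ">>>" by a JSON object that holds its "method" and its "body". carry_out: Moves the arm, as the interface text tells. Its arguments: {"type":"object","properties":{"series":{"type":"array"},"jaw":{"type":"number"}},"required":["series"]}

```bash
ls; mkdir -p pics; python3 - <<'E'
from rig import arm
import cv2,pickle,numpy as np
d={n:arm.capture(n) for n in("scene","top","wrist")}
pickle.dump(d,open('c0.pkl','wb'))
for n in d:
  print(n,d[n]['pose'].round(3).tolist(),d[n]['K'].round(1).tolist(),d[n]['dist'])
im=np.hstack([d[n]['img'] for n in('scene','top')])
cv2.imwrite('pics/a.png',cv2.resize(d['scene']['img'],(800,600))[:,:,::-1]);cv2.imwrite('pics/b.png',cv2.resize(d['top']['img'],(800,600))[:,:,::-1])
print(arm.state())
E
```

```text
pics
scene [[-0.594, 0.626, -0.506, 1224.154], [0.805, 0.459, -0.377, 534.338], [-0.003, -0.631, -0.776, 1113.998], [0.0, 0.0, 0.0, 1.0]] [[411.4, 0.0, 254.4], [0.0, 411.4, 193.3], [0.0, 0.0, 1.0]] [-0.123101  0.        0.        0.        0.      ]
top [[0.026, -0.974, 0.224, 220.682], [-1.0, -0.024, 0.01, 32.647], [-0.005, -0.224, -0.975, 1505.061], [0.0, 0.0, 0.0, 1.0]] [[477.2, 0.0, 258.1], [0.0, 477.2, 200.3], [0.0, 0.0, 1.0]] [-0.01404953  0.          0.          0.          0.        ]
wrist [[0.336, -0.896, -0.289, 280.233], [-0.942, -0.32, -0.101, -536.652], [-0.002, 0.307, -0.952, 383.525], [0.0, 0.0, 0.0, 1.0]] [[318.1, 0.0, 249.9], [0.0, 318.1, 189.4], [0.0, 0.0, 1.0]] [0.02549506 0.         0.         0.         0.        ]
{'clock': 0.15, 'joints': array([-1.28569827e+00,  9.17071837e-02,  1.23157858e+00,  6.40098223e-07,
        1.81978654e+00, -5.66782822e-02]), 'joint_velocities': array([ 0.0008626 , -0.00423942, -0.00419756, -0.00037397, -0.00030221,
       -0.00075723]), 'effort': array([ 1.79515198e-03, -4.47045636e+01, -4.06906843e+01,  6.99231145e-02,
        2.75201979e-02, -1.15229354e-04]), 'position': array([ 201.05400197, -565.10999542,  235.77119704]), 'tool_rot': array([ 9.85433832e-01,  1.70057680e-01, -8.40035458e-05, -7.35040526e-04]), 'wrist_force': array([-0.39608154, -0.05351956, -0.08829932]), 'moment': array([-0.04393748, -0.02882323, -0.00735361]), 'grip_force': 0.0, 'width': 0.9977503015092662}
```

View pics/a.png

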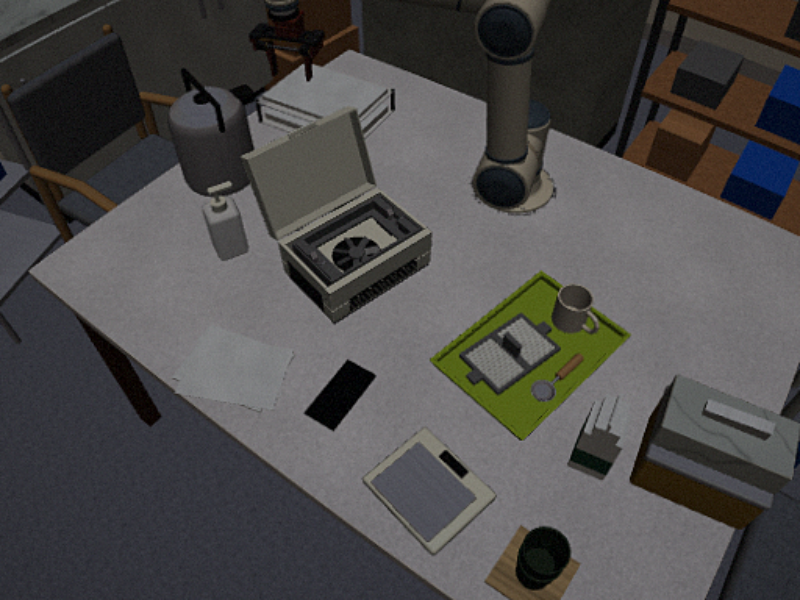

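View pics/b.png

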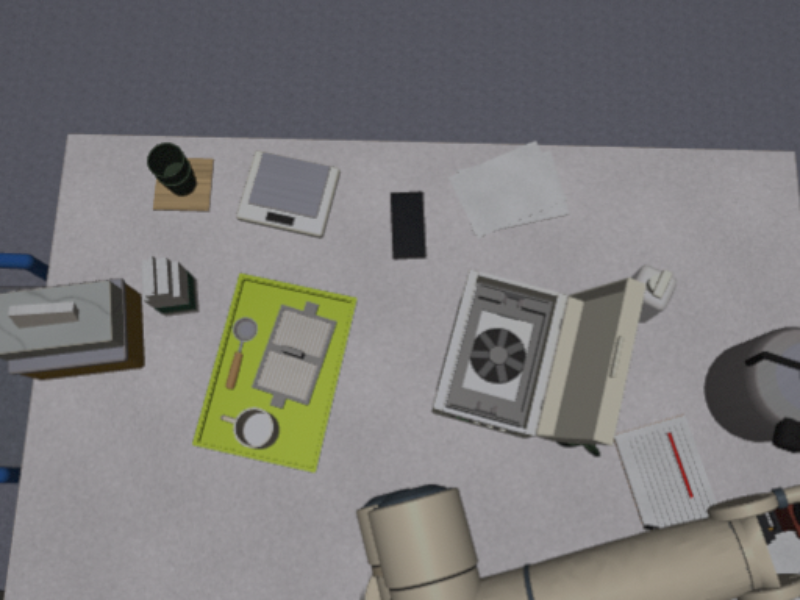

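The scene view shows the tray with the filter (tab about (511,343)), the cleaner at about (355,250) with its cover leaning back. In the top view (800x600), the ears are at about (312,309) and (278,402), the tab top at about (293,352), and the cleaner rim corners at about (475,272), (568,293), (433,411) and (530,432).

```bash
cat > h.py <<'E'
import numpy as np,cv2,pickle
def ray(c,uv):
    p=cv2.undistortPoints(np.array([[uv]],float),c['K'],c['dist'])[0,0]
    d=c['pose'][:3,:3]@np.r_[p,1]; return c['pose'][:3,3],d/np.linalg.norm(d)
def plane(c,uv,z):
    o,d=ray(c,uv); return o+d*(z-o[2])/d[2]
def tri(*rs):
    A=sum(np.eye(3)-np.outer(d,d) for o,d in rs); b=sum((np.eye(3)-np.outer(d,d))@o for o,d in rs)
    return np.linalg.solve(A,b)
def proj(c,P):
    T=np.linalg.inv(c['pose']); r=cv2.Rodrigues(T[:3,:3])[0]
    return cv2.projectPoints(np.array(P,float).reshape(-1,1,3),r,T[:3,3],c['K'],c['dist'])[0][:,0]
def Rq(q):
    from scipy.spatial.transform import Rotation as R
    return R.from_quat(q).as_matrix()
E
python3 - <<'E'
from h import *
d=pickle.load(open('c0.pkl','rb'));t,s=d['top'],d['scene']
f=lambda c,u,v,z:plane(c,(u/1.5625,v/1.5625),z).round(1)
print('ears',f(t,312,309,15),f(t,278,402,15),'sc',f(s,474,379,15),f(s,544,328,15))
print('tabtop',f(t,293,351,55),tri(ray(t,(293/1.5625,351/1.5625)),ray(s,(512/1.5625,334/1.5625))))
for u in [(475,272),(568,293),(433,411),(530,432)]: print('rim',f(t,*u,110))
for u in [(431,233),(337,292),(280,243)]: print('rim sc',f(s,*u,110))
E
```

```text
ears [566.5 236.1  15. ] [374.1 293.9  15. ] sc [577.2 243.8  15. ] [379.5 297.   15. ]
tabtop [471.2 263.6  55. ] [469.59912007 262.06448228  64.36217869]
rim [626.2 -89.8 110. ]
rim [ 588.5 -269.6  110. ]
rim [355.  -12.9 110. ]
rim [ 320.8 -193.1  110. ]
rim sc [367.6  -9.8 110. ]
rim sc [621.3 -68.1 110. ]
rim sc [ 587.6 -259.1  110. ]
```

>>> {"method": "carry_out", "body": {"series": [[0,0,-0.06,0],[0,0,-0.12,0],[0,0,-0.19,0],[0.04,-0.03,-0.2,-6],[0.08,-0.06,-0.2,-12],[0.12,-0.09,-0.2,-18],[0.16,-0.12,-0.2,-24],[0.2,-0.155,-0.2,-30],[0.24,-0.19,-0.2,-36],[0.28,-0.22,-0.2,-42],[0.32,-0.25,-0.2,-48],[0.36,-0.28,-0.2,-54.4],[0.396,-0.31,-0.18,-54.4],[0.396,-0.31,-0.13,-54.4],[0.396,-0.31,-0.075,-54.4],[0.396,-0.31,-0.075,-54.4],[0.396,-0.31,-0.075,-54.4],[0.396,-0.31,-0.075,-54.4]]}}

```text
clock: 2.4
position: [471.2, -141.1, 316.1]
tool_rot: [0.799, 0.602, 0.002, 0.003]
wrist_force: [0.0, -1.1, 0.7]
width: 0.998
grip_force: 0.0
```

```bash
python3 - <<'E'
from rig import arm
from h import *
c=arm.capture('wrist');pickle.dump(c,open('c1.pkl','wb'))
cv2.imwrite('pics/c.png',cv2.resize(c['img'],(800,600))[:,:,::-1]);s=arm.state();print(s['position'],s['joints'],c['pose'].round(3),Rq(s['tool_rot']).round(3))
E
```

```text
[ 471.18300014 -141.04356449  315.67913476] [-3.60052036e-01 -1.72614143e-01  1.34610105e+00  2.88279354e-05
  1.96163535e+00 -8.01056658e-02] [[ 9.61000e-01 -2.64000e-01 -7.80000e-02  4.92901e+02]
 [-2.75000e-01 -9.14000e-01 -2.97000e-01 -5.89470e+01]
 [ 7.00000e-03  3.07000e-01 -9.52000e-01  4.63982e+02]
 [ 0.00000e+00  0.00000e+00  0.00000e+00  1.00000e+00]] [[ 0.276  0.961  0.006]
 [ 0.961 -0.276 -0.002]
 [-0.     0.006 -1.   ]]
```

View pics/c.png

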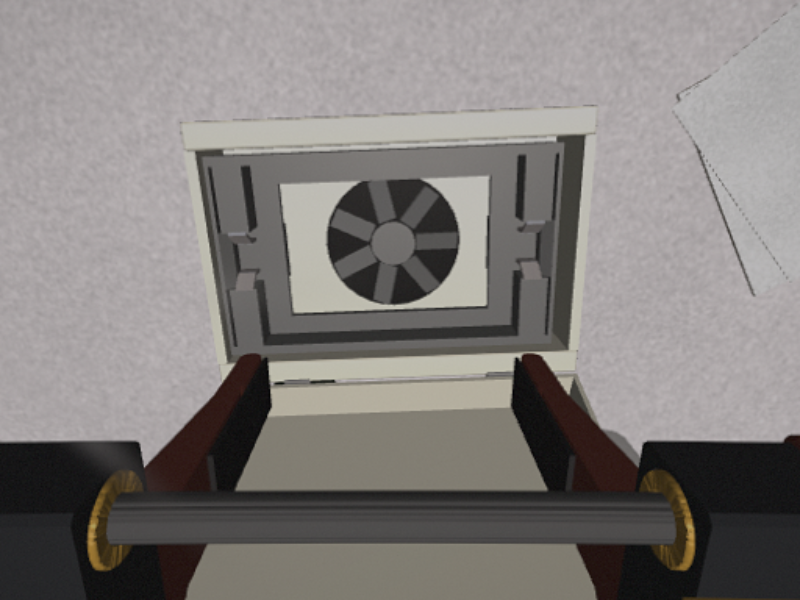

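The wrist view shows the cleaner's open top: rim corners (far) at (181,123) and (596,107), slots with their clips at about (243,255) and (532,245). I zoom in on the slots.

```bash
python3 - <<'E'
from h import *
im=pickle.load(open('c1.pkl','rb'))['img']
a=im[85:235,120:250];b=im[85:235,300:390]
z=np.hstack([cv2.resize(im[90:240,125:195],(320,686)),cv2.resize(im[90:240,315:385],(320,686))])
z=np.hstack([im[125:195,125:185],im[125:195,315:375]])
z=cv2.resize(z,None,fx=6.5,fy=6.5,interpolation=cv2.INTER_CUBIC)
cv2.imwrite('pics/d.png',cv2.convertScaleAbs(z,alpha=1.8)[:,:,::-1]);print(z.shape)
E
```

```text
(455, 780, 3)
```

View pics/d.png

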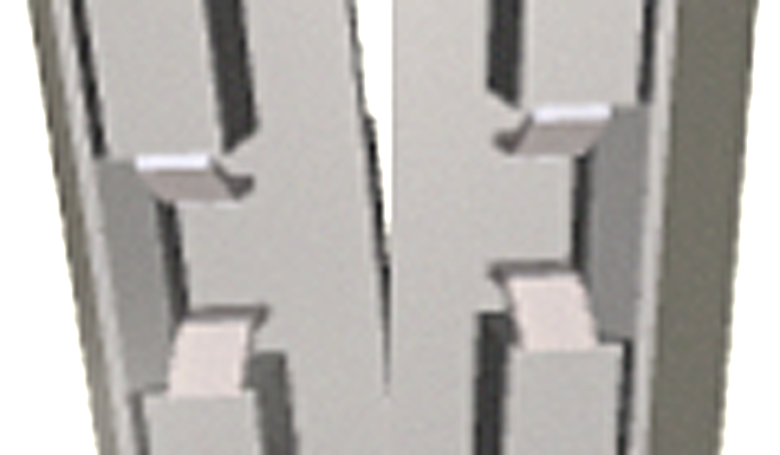

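The crop shows the left ledge end running along crop x≈172–190, the right along x≈570–575, and the clip top edges at left y≈158/395 and right y≈108/347.

```bash
python3 - <<'E'
from h import *
c=pickle.load(open('c1.pkl','rb'))
L=lambda x,y,z:plane(c,(125+(x+.5)/6.5-.5,125+(y+.5)/6.5-.5),z)
R=lambda x,y,z:plane(c,(315+(x-390+.5)/6.5-.5,125+(y+.5)/6.5-.5),z)
P=lambda u,v,z:plane(c,(u/1.5625,v/1.5625),z)
l=L(181,258,86);r=R(572,208,86);print('ledge',l,r,np.linalg.norm(r-l))
lb=L(158,255,102);rb=R(591,205,102);print('bevel foot',lb,rb,np.linalg.norm(rb-lb))
lt=L(108,258,110);rt=R(648,205,110);print('bevel top',lt,rt,np.linalg.norm(rt-lt))
for n,(a,b) in dict(L=(L(172,158,112),L(207,394,112)),R=(R(572,108,112),R(556,347,112))).items(): print(n,a,b,np.linalg.norm(a-b),(a+b)/2)
a,b=(L(172,158,112)+L(207,394,112))/2,(R(572,108,112)+R(556,347,112))/2
print('yaw clips',np.degrees(np.arctan2(*(b-a)[1::-1])),np.linalg.norm(b-a),(a+b)/2)
tl,tr,br,bl=P(181,123,110),P(596,107,110),P(578,372,110),P(222,380,110)
for p in(tl,tr,br,bl):print(p)
print('yaw rim',np.degrees(np.arctan2(*(tr-tl)[1::-1])),np.linalg.norm(tr-tl),np.linalg.norm(br-tr),(tl+tr+bl+br)/4)
E
```

```text
ledge [ 357.07059556 -113.26354745   86.        ] [ 580.76686069 -167.84865985   86.        ] 230.2597522998358
bevel foot [ 359.10349291 -109.32747405  102.        ] [ 580.38839478 -163.64258653  102.        ] 227.8533283454364
bevel top [ 353.53832903 -106.32709744  110.        ] [ 587.95098064 -164.08221287  110.        ] 241.4227507751739
L [371.37086861 -92.7334441  112.        ] [ 361.7696308  -133.89820644  112.        ] 42.269627698826085 [ 366.5702497  -113.31582527  112.        ]
R [ 577.97670279 -143.27099356  112.        ] [ 567.29781212 -184.21341747  112.        ] 42.31218242576921 [ 572.63725745 -163.74220551  112.        ]
yaw clips -13.750552019458954 212.14719302603947 [ 469.60375358 -138.52901539  112.        ]
[362.96220836 -14.1556641  110.        ]
[631.06496192 -80.5512521  110.        ]
[ 588.00911335 -270.62419901  110.        ]
[ 317.30022952 -199.32746014  110.        ]
yaw rim -13.909436917813494 276.20184751810586 194.88850977385914 [ 474.83412829 -141.16464384  110.        ]
```

>>> {"method": "carry_out", "body": {"series": [[0.05,-0.015,0,0],[0.1,-0.03,0,0],[0.15,-0.045,0,0],[0.2,-0.06,0,0],[0.25,-0.073,0,0],[0.3,-0.087,0,0],[0.35,-0.1,0.03,0],[0.388,-0.111,0.06,0],[0.388,-0.111,0.09,0],[0.388,-0.111,0.09,0],[0.388,-0.111,0.09,0],[0.388,-0.111,0.09,0]]}}

```text
clock: 3.95
position: [471.6, 262.9, 224.3]
tool_rot: [0.799, 0.601, 0.002, 0.0]
wrist_force: [0.5, -0.1, 0.3]
width: 0.999
grip_force: 0.0
```

```bash
python3 - <<'E'
from rig import arm
from h import *
c=arm.capture('wrist');pickle.dump(c,open('c2.pkl','wb'))
cv2.imwrite('pics/e.png',cv2.convertScaleAbs(cv2.resize(c['img'],(800,600)),alpha=1.5)[:,:,::-1]);s=arm.state();print(s['position'],s['joints'],Rq(s['tool_rot']).round(3))
E
```

```text
[471.4374426  262.84890475 223.86461278] [ 4.45581251e-01 -7.64934303e-02  1.42167341e+00  9.64395062e-06
  1.79301157e+00  7.26070430e-01] [[ 0.277  0.961  0.003]
 [ 0.961 -0.277  0.001]
 [ 0.002  0.003 -1.   ]]
```

View pics/e.png

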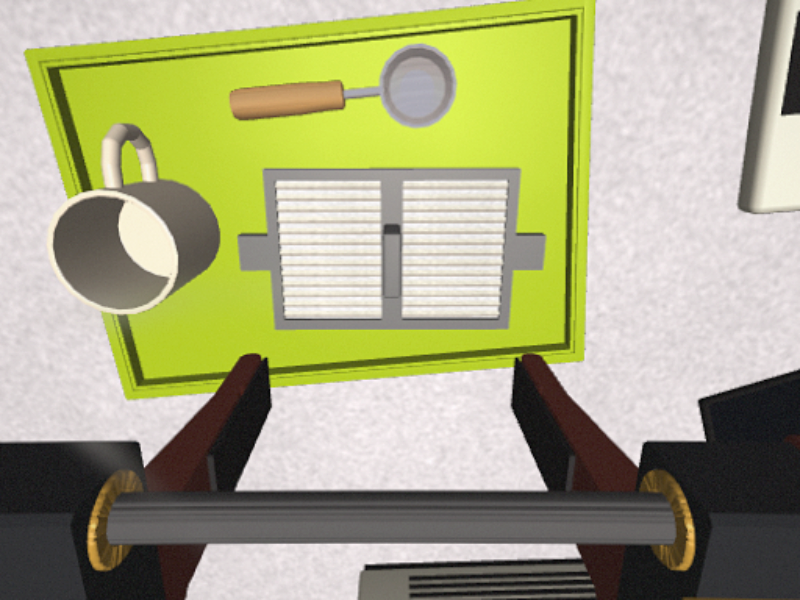

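The frame's top-face corners are at (264,169), (520,169), (509,329), (276,329), ear tips at (239,251) and (545,251), and the tab top is a strip x 384–400, y 235–297.

```bash
python3 - <<'E'
from h import *
c=pickle.load(open('c2.pkl','rb'));d=pickle.load(open('c0.pkl','rb'))
P=lambda u,v,z:plane(c,(u/1.5625,v/1.5625),z)
for z in(10,14,18):
  q=[P(264,169,z),P(520,169,z),P(509,329,z),P(276,329,z)]
  n=np.linalg.norm
  print(z,n(q[1]-q[0]),n(q[2]-q[3]),n(q[3]-q[0]),'mid',sum(q)/4,[np.degrees(np.arctan2(*(b-a)[1::-1])).round(2) for a,b in((q[0],q[1]),(q[3],q[2]))])
  a,b=P(238.5,252,z),P(545.5,251,z);print('ears',n(a-b),(a+b)/2,np.degrees(np.arctan2(*(b-a)[1::-1])))
for z in(50,54,58):
  q=[P(384,235,z),P(400.5,235,z),P(400,298,z),P(384,298,z)];print(z,'tab',sum(q)/4,n(q[0]-q[1]),n(q[3]-q[0]))
E
```

```text
10 180.60140750820065 181.89861621800867 121.0095654318169 mid [473.29637917 264.77709146  10.        ] [np.float64(-16.04), np.float64(-16.09)]
ears 227.84962860748507 [473.42795846 265.95258272  10.        ] -15.8712691113943
14 178.60797488632335 179.89086533474466 119.6738924787696 mid [473.52193499 265.65558464  14.        ] [np.float64(-16.04), np.float64(-16.09)]
ears 225.33468208068035 [473.65206195 266.81810113  14.        ] -15.871269111394307
18 176.6145422644462 177.88311445148068 118.3382195257223 mid [473.74749082 266.53407782  18.        ] [np.float64(-16.04), np.float64(-16.09)]
ears 222.81973555387572 [473.87616543 267.68361953  18.        ] -15.87126911139432
50 tab [472.78808921 264.41858467  50.        ] 10.806746545293835 43.36591911021901
54 tab [473.04793672 265.41052255  54.        ] 10.672664809776798 42.827868396045154
58 tab [473.30778423 266.40246043  58.        ] 10.538583074259703 42.2898176818713
```

>>> {"method": "carry_out", "body": {"series": [[0.003,0.001,0.05,0],[0.003,0.001,0.1,0],[0.003,0.001,0.14,0],[0.003,0.001,0.165,0],[0.003,0.001,0.18,0],[0.003,0.001,0.19,0],[0.003,0.001,0.19,0],[0.003,0.001,0.19,0]]}}

```text
clock: 5.0
position: [473.1, 266.0, 32.9]
tool_rot: [0.799, 0.602, 0.001, 0.0]
wrist_force: [-0.8, 0.4, 0.3]
width: 0.997
grip_force: 0.0
```

>>> {"method": "carry_out", "body": {"series": [[0,0,0,0],[0,0,0,0],[0,0,0,0],[0,0,0,0],[0,0,0,0],[0,0,0,0],[0,0,0,0]], "jaw": 0}}

```text
clock: 5.88
position: [472.4, 265.6, 31.6]
tool_rot: [0.799, 0.602, -0.0, -0.0]
wrist_force: [0.3, -0.2, -0.1]
width: 0.246
grip_force: 0.0
```

>>> {"method": "carry_out", "body": {"series": [[0,0,0,0],[0,0,0,0],[0,0,0,0],[0,0,0,0]]}}

```text
clock: 6.38
position: [472.5, 265.6, 31.7]
tool_rot: [0.799, 0.602, 0.0, 0.0]
wrist_force: [0.2, 0.1, -0.2]
width: 0.131
grip_force: 30.0
```

>>> {"method": "carry_out", "body": {"series": [[0,0,-0.01,0],[0,0,-0.03,0],[0,0,-0.06,0],[0,0,-0.1,0],[0,0,-0.14,0],[0,0,-0.18,0],[0,0,-0.2,0],[-0.015,0.004,-0.2,0],[-0.045,0.013,-0.2,0],[-0.085,0.024,-0.2,0],[-0.125,0.035,-0.2,-0.5],[-0.165,0.046,-0.2,-1],[-0.205,0.057,-0.2,-1.5],[-0.245,0.069,-0.2,-2],[-0.285,0.08,-0.2,-2.2],[-0.325,0.091,-0.2,-2.2],[-0.36,0.101,-0.2,-2.2],[-0.38,0.107,-0.2,-2.2],[-0.389,0.109,-0.2,-2.2],[-0.389,0.109,-0.2,-2.2]]}}

```text
clock: 8.88
position: [469.3, -138.6, 231.1]
tool_rot: [0.787, 0.617, -0.0, -0.0]
wrist_force: [0.6, 0.1, -2.5]
width: 0.137
grip_force: 30.0
```

>>> {"method": "carry_out", "body": {"series": [[0,0,0,0],[0,0,0,0],[0,0,0,0]]}}

```text
clock: 9.25
position: [470.0, -137.8, 231.7]
tool_rot: [0.787, 0.617, 0.0, 0.0]
wrist_force: [-0.1, 0.7, -2.9]
width: 0.135
grip_force: 30.0
```

```bash
python3 - <<'E'
from rig import arm
from h import *
c=arm.capture('wrist');pickle.dump(c,open('c3.pkl','wb'))
cv2.imwrite('pics/f.png',cv2.convertScaleAbs(cv2.resize(c['img'],(800,600)),alpha=1.7)[:,:,::-1]);s=arm.state();print(s['position'],Rq(s['tool_rot']).round(4),s['wrist_force'],s['moment'],s['width'],s['grip_force'])
E
```

```text
[ 469.97827472 -137.86619132  231.71759668] [[ 2.380e-01  9.713e-01  1.000e-04]
 [ 9.713e-01 -2.380e-01 -0.000e+00]
 [-0.000e+00  1.000e-04 -1.000e+00]] [-0.09457714  0.1281673  -1.76701903] [-0.01635371 -0.08703179  0.02465202] 0.13302818257194815 29.99976396560669
```

View pics/f.png

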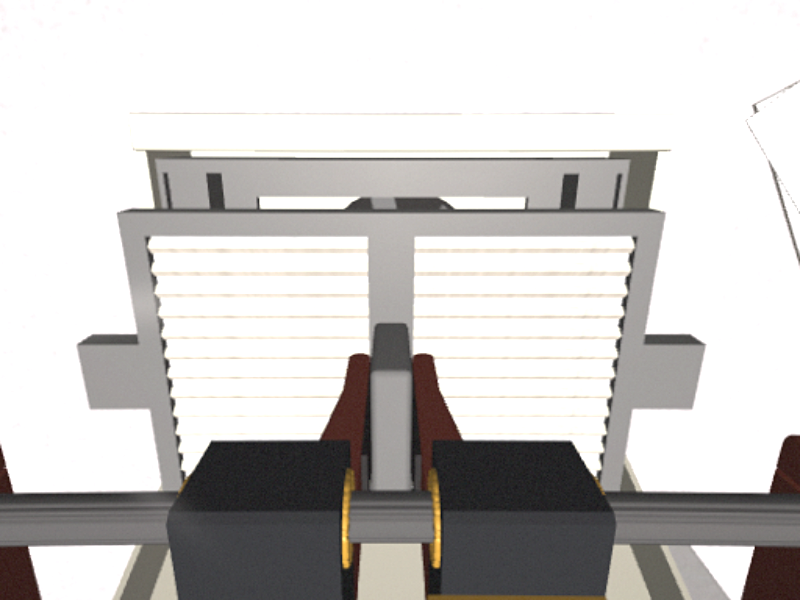

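The filter is held; its ears' top faces run from (79,346)–(90,408) on the left and (704,346)–(693,408) on the right, level in the image.

```bash
python3 - <<'E'
from h import *
c=pickle.load(open('c3.pkl','rb'));n=np.linalg.norm
P=lambda u,v,z:plane(c,(u/1.5625,v/1.5625),z)
for z in(211,214,217):
  q=[P(79,346,z),P(704,346,z),P(693,408,z),P(90,408,z)]
  m=sum(q)/4;print(z,n(q[1]-q[0]),n(q[2]-q[3]),n(q[3]-q[0]),n(q[2]-q[1]),m,[np.degrees(np.arctan2(*(b-a)[1::-1])).round(2) for a,b in((q[0],q[1]),(q[3],q[2]))])
e=np.array([.9713,-.238]);k=np.array([.238,.9713]);print(e@m[:2],k@m[:2])
E
```

```text
211 227.79769257874725 229.1094011608931 25.572000949566966 25.565727067048034 [ 469.2153655  -138.97601222  211.        ] [np.float64(-13.71), np.float64(-13.71)]
214 223.7446031932697 225.0329732065698 25.117011241634422 25.110848987141033 [ 469.57327353 -137.48442939  214.        ] [np.float64(-13.71), np.float64(-13.71)]
217 219.69151380779203 220.95654525224643 24.66202153370188 24.655970907234007 [ 469.93118155 -135.99284655  217.        ] [np.float64(-13.71), np.float64(-13.71)]
488.8104541226003 -20.246230647809206
```

>>> {"method": "carry_out", "body": {"series": [[-0.0005,0,0.02,0],[-0.0005,0,0.045,0],[-0.0005,0,0.065,0],[-0.0005,0,0.078,0],[-0.0005,0,0.084,0],[-0.0005,0,0.086,0],[-0.0005,0,0.086,0]]}}

```text
clock: 10.18
position: [470.0, -138.9, 146.3]
tool_rot: [0.787, 0.617, 0.0, 0.0]
wrist_force: [-0.3, 0.2, -0.9]
width: 0.139
grip_force: 30.0
```

>>> {"method": "carry_out", "body": {"series": [[0,0,0.0015,0],[0,0,0.003,0],[0,0,0.0045,0],[0,0,0.006,0],[0,0,0.0075,0],[0,0,0.009,0],[0,0,0.009,0]]}}

```text
clock: 11.05
position: [469.7, -138.8, 136.5]
tool_rot: [0.787, 0.617, -0.0, -0.0]
wrist_force: [0.7, 0.1, -2.5]
width: 0.131
grip_force: 30.0
```

>>> {"method": "carry_out", "body": {"series": [[0,0,0.0015,0],[0,0,0.003,0],[0,0,0.0045,0],[0,0,0.006,0],[0,0,0.0075,0],[0,0,0.0075,0]]}}

```text
clock: 11.8
position: [469.8, -139.0, 129.2]
tool_rot: [0.787, 0.617, -0.0, 0.0]
wrist_force: [0.4, -0.6, -1.6]
width: 0.135
grip_force: 30.0
```

>>> {"method": "carry_out", "body": {"series": [[0,0,0.0015,0],[0,0,0.003,0],[0,0,0.0045,0],[0,0,0.006,0],[0,0,0.006,0]]}}

```text
clock: 12.42
position: [469.7, -138.8, 122.7]
tool_rot: [0.787, 0.617, -0.0, -0.0]
wrist_force: [1.0, -1.5, -0.2]
width: 0.132
grip_force: 30.0
```

>>> {"method": "carry_out", "body": {"series": [[0,0,0.0015,0],[0,0,0.003,0],[0,0,0.0045,0],[0,0,0.006,0],[0,0,0.006,0]]}}

```text
clock: 13.05
position: [469.7, -138.8, 116.7]
tool_rot: [0.787, 0.617, -0.0, -0.0]
wrist_force: [0.8, -1.9, -2.0]
width: 0.137
grip_force: 30.0
```

>>> {"method": "carry_out", "body": {"series": [[0,0,0.001,0],[0,0,0.002,0],[0,0,0.002,0]]}}

```text
clock: 13.42
position: [469.8, -138.8, 115.0]
tool_rot: [0.787, 0.617, 0.0, -0.0]
wrist_force: [0.3, -0.8, -0.3]
width: 0.133
grip_force: 30.0
```

>>> {"method": "carry_out", "body": {"series": [[0,0,0.0005,0],[0,0,0.001,0],[0,0,0.001,0]]}}

```text
clock: 13.8
position: [469.8, -138.8, 114.1]
tool_rot: [0.787, 0.617, 0.0, 0.0]
wrist_force: [0.1, -1.6, 0.6]
width: 0.134
grip_force: 30.0
```

>>> {"method": "carry_out", "body": {"series": [[0,0,0.0005,0],[0,0,0.001,0],[0,0,0.001,0]]}}

```text
clock: 14.18
position: [469.8, -138.8, 113.1]
tool_rot: [0.787, 0.617, 0.0, -0.0]
wrist_force: [0.5, -1.9, 0.2]
width: 0.14
grip_force: 30.0
```

>>> {"method": "carry_out", "body": {"series": [[0,0,0.0005,0],[0,0,0.001,0],[0,0,0.001,0]]}}

```text
clock: 14.55
position: [469.8, -138.8, 112.6]
tool_rot: [0.787, 0.617, 0.0, 0.0]
wrist_force: [-2.9, -0.0, 4.7]
width: 0.137
grip_force: 30.0
```

>>> {"method": "carry_out", "body": {"series": [[0,0,0.0005,0],[0,0,0.001,0],[0,0,0.001,0]]}}

```text
clock: 14.92
position: [469.8, -138.8, 112.6]
tool_rot: [0.787, 0.617, 0.0, 0.0]
wrist_force: [-4.5, -0.1, 8.5]
width: 0.14
grip_force: 30.0
```

>>> {"method": "carry_out", "body": {"series": [[0,0,0.0005,0],[0,0,0.001,0],[0,0,0.001,0]]}}

```text
clock: 15.3
position: [469.8, -138.8, 112.6]
tool_rot: [0.787, 0.617, 0.0, 0.001]
wrist_force: [-6.2, 1.0, 13.8]
width: 0.137
grip_force: 30.0
```

```bash
python3 - <<'E'
from rig import arm
from h import *
c=arm.capture('wrist');pickle.dump(c,open('c4.pkl','wb'))
cv2.imwrite('pics/g.png',cv2.convertScaleAbs(cv2.resize(c['img'],(800,600)),alpha=1.5)[:,:,::-1])
E
```

```text
(no output)
```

View pics/g.png

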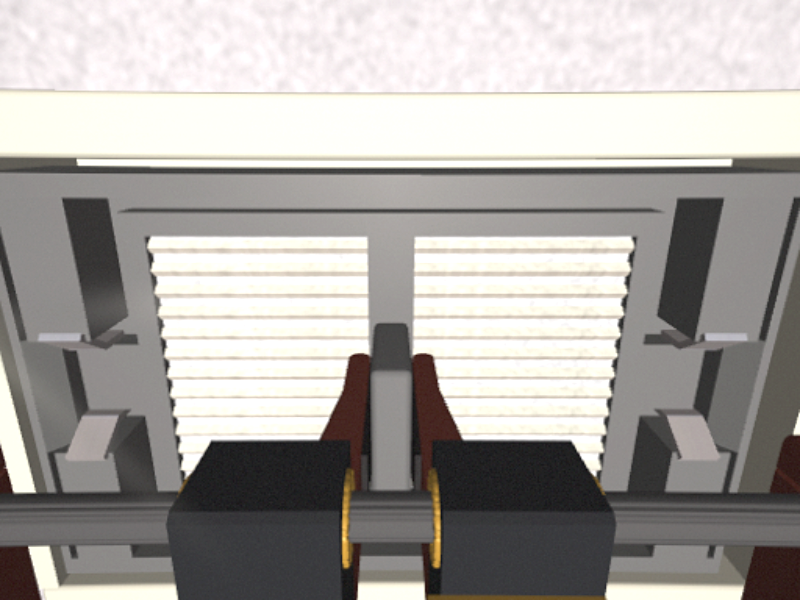

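Both ears sit symmetrically deep between the clips ((100,390) and (690,390)), with the frame flush and level. I relax the push and release.

>>> {"method": "carry_out", "body": {"series": [[0,0,-0.001,0],[0,0,-0.0015,0],[0,0,-0.0015,0]]}}

```text
clock: 15.72
position: [469.8, -138.8, 112.6]
tool_rot: [0.787, 0.617, 0.0, 0.0]
wrist_force: [-3.6, 0.5, 6.7]
width: 0.132
grip_force: 30.0
```

>>> {"method": "carry_out", "body": {"series": [[0,0,0,0],[0,0,0,0],[0,0,0,0],[0,0,0,0],[0,0,0,0]], "jaw": 0.5}}

```text
clock: 16.35
position: [469.8, -138.8, 111.6]
tool_rot: [0.787, 0.617, 0.0, -0.0]
wrist_force: [-0.1, 0.3, 0.1]
width: 0.498
grip_force: 0.0
```

>>> {"method": "carry_out", "body": {"series": [[0,0,-0.02,0],[0,0,-0.05,0],[0,0,-0.09,0],[0,0,-0.14,0],[0,0,-0.19,0],[0,0,-0.24,0],[0,0,-0.29,0],[0,0,-0.31,0],[0,0,-0.31,0],[0,0,-0.31,0],[0,0,-0.31,0]], "jaw": 0.5}}

```text
clock: 17.73
position: [469.6, -138.7, 420.3]
tool_rot: [0.787, 0.617, -0.001, -0.001]
wrist_force: [-0.0, -0.1, -0.2]
width: 0.502
grip_force: 0.0
```

```bash
python3 - <<'E'
from rig import arm
from h import *
c=arm.capture('wrist');t=arm.capture('top');pickle.dump((c,t),open('c5.pkl','wb'))
z=np.hstack([cv2.convertScaleAbs(c['img'],alpha=1.3),t['img']]);cv2.imwrite('pics/i.png',cv2.resize(z,(800,300),interpolation=cv2.INTER_AREA)[:,:,::-1])
P=lambda u,v,z:plane(c,(u/1.5625,v/1.5625),z)
E
```

```text
(no output)
```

View pics/i.png

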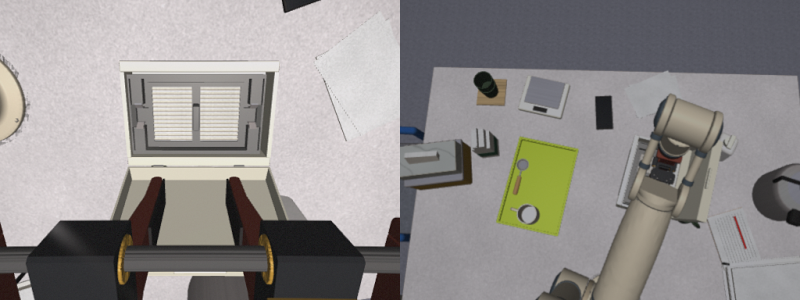

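The left half shows the frame seated flat inside the carrier around (197,112), with the cover still open. The top view shows the tray items undisturbed. Next I go over and behind the cover.

>>> {"method": "carry_out", "body": {"series": [[-0.04,0,0,0],[-0.09,0,0,0],[-0.14,0,0,0],[-0.19,0,0,0],[-0.23,0,0,0],[-0.245,0,0,0],[-0.245,0,0.04,0],[-0.245,0,0.08,0],[-0.245,0,0.12,0],[-0.245,0,0.136,0],[-0.245,0,0.136,0],[-0.245,0,0.136,0]], "jaw": 0.3}}

```text
clock: 19.32
position: [411.7, -376.8, 287.9]
tool_rot: [0.787, 0.617, 0.0, 0.002]
wrist_force: [-0.3, 0.0, 0.4]
width: 0.301
grip_force: 0.0
```

>>> {"method": "carry_out", "body": {"series": [[0.015,0,0,0],[0.03,0,0,0],[0.045,0,0,0],[0.06,0,0,0],[0.075,0,0,0],[0.09,0,0,0],[0.1,0,0,0],[0.11,0,0,0]]}}

```text
clock: 20.32
position: [437.7, -269.2, 285.5]
tool_rot: [0.787, 0.617, -0.0, -0.0]
wrist_force: [-0.3, -1.3, 0.8]
width: 0.297
grip_force: 0.5
```

>>> {"method": "carry_out", "body": {"series": [[0.012,0,0,0],[0.024,0,0,0],[0.036,0,0,0],[0.048,0,0,0],[0.06,0,0,0],[0.072,0,0,0],[0.084,0,0,0],[0.09,0,0,0]]}}

```text
clock: 21.32
position: [459.2, -181.6, 285.7]
tool_rot: [0.787, 0.617, 0.0, -0.0]
wrist_force: [0.5, -0.3, -0.6]
width: 0.297
grip_force: 0.0
```

>>> {"method": "carry_out", "body": {"series": [[0,0,0,0],[0,0,0,0],[0,0,0,0],[0,0,0,0]]}}

```text
clock: 21.82
position: [458.9, -182.7, 285.6]
tool_rot: [0.787, 0.617, -0.0, -0.0]
wrist_force: [-0.1, -0.5, -0.3]
width: 0.298
grip_force: 0.0
```

```bash
python3 - <<'E'
from rig import arm
from h import *
c=arm.capture('wrist');t=arm.capture('scene')
z=np.hstack([cv2.convertScaleAbs(c['img'],alpha=1.3),t['img']]);cv2.imwrite('pics/j.png',cv2.resize(z,(800,300),interpolation=cv2.INTER_AREA)[:,:,::-1])
E
```

```text
(no output)
```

View pics/j.png

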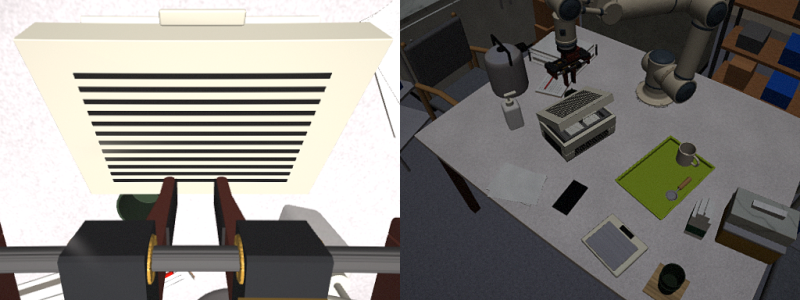

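The cover is falling shut (about 0.3 rad at (577,115) in the right half) and the tool is clear above. I back off a little and wait.

>>> {"method": "carry_out", "body": {"series": [[0,0,-0.02,0],[0,0,-0.05,0],[0,0,-0.08,0],[0,0,-0.1,0],[0,0,-0.1,0],[0,0,-0.1,0],[0,0,-0.1,0],[0,0,-0.1,0],[0,0,-0.1,0],[0,0,-0.1,0],[0,0,-0.1,0],[0,0,-0.1,0],[0,0,-0.1,0],[0,0,-0.1,0],[0,0,-0.1,0],[0,0,-0.1,0],[0,0,-0.1,0],[0,0,-0.1,0],[0,0,-0.1,0],[0,0,-0.1,0]]}}

```text
clock: 24.42
position: [459.0, -182.5, 385.6]
tool_rot: [0.787, 0.617, -0.0, -0.0]
wrist_force: [-0.5, -0.2, 1.0]
width: 0.3
grip_force: 0.0
```

```bash
python3 - <<'E'
from rig import arm
from h import *
t=arm.capture('scene');z=t['img'][90:220,150:320]
cv2.imwrite('pics/k.png',cv2.convertScaleAbs(cv2.resize(z,None,fx=4,fy=4),alpha=1.7)[:,:,::-1])
E
```

```text
(no output)
```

View pics/k.png

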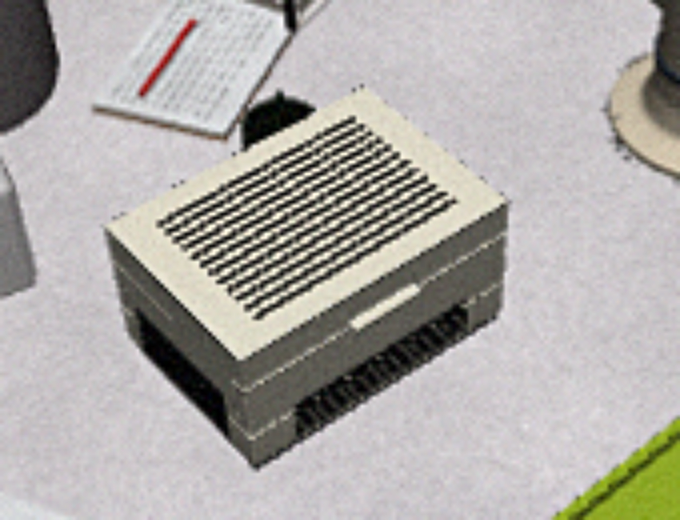

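The cover lies flat, with its seam parallel to the rim from (245,388) to (505,235), so it is closed. The robot is clear.

```bash
python3 -c "
from rig import arm
print(arm.sign_off())"
```

```text
the job is handed in; nothing more can be done
None
```

The filter frame is fully home on its ledge and released, the cover is shut, and the job was handed in at about 24 s; hand-in returned no verdict, but the pictures showed nothing else moved.

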